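# Open the push-and-turn cap of the descaler bottle

### The arm

A 6-joint arm with a two-finger parallel gripper is mounted at the origin on a cart in front of the work surface, level with it; the furniture and walls round the work are solid. World frame = base frame: x ahead of the robot, y to its left, z up, the work surface at z = 0. Lengths are in m, angles in degrees, forces in N, time in s.
With the tool pointing down it reaches from about 0.25 to 0.725 m from the base axis. Payload 9.7 kg.
Tool frame: the origin (TCP) lies midway between the tips of the shut fingers; the grasp point (between the pads) lies bot.grasp_offset behind it (bot.grasp_offset is the distance from the TCP to the grasp point, in m); x points along the fingers, y is the direction in which the jaws open and shut, and the axes are right-handed (so a half turn about x gives the same grasp; the last joint's range is limited). The gripper opens to 85 mm and grips with 20 to 120 N. Pads are 22 mm wide; open, the fingers measure 114 mm over their backs; the gripper's body (76 mm by 85 mm) begins 54 mm behind the grasp point. The pads swing forward as they close: fully open they stand 13 mm farther back than shut.
Start: joints at [-63.369, 4.979, 10.078, 95.1, 0, 90], TCP at [0.247, -0.492, 0.231] pointing down, gripper open.
Joint ranges: [-179.16, 179.16], [-48.56, 103.87], [-65.8, 70.77], [-126.05, 130.52], [-82.76, 87.17], [-180, 180]. Speed limits (degrees/s): [127.2, 127.2, 147.25, 180, 180, 180].

### API

Orientations are given as [roll, pitch, yaw] about the fixed x, y, z axes, in that order (R = Rz(yaw) Ry(pitch) Rx(roll)).
In Python, from workcell import status, camera, bot gives the robot as it stands.
- The arm moves only by the shell command python3 -m jog 'ROWS' [OPENING] [FORCE]. ROWS is text: rows parted by semicolons, each of 4 numbers parted by spaces: the shift along the tool's x, y, z in mm, then the turn about the tool's x in degrees. A call has exactly 8 rows; each row is the pose to reach, as a shift and turn from the pose commanded when the call began, along the tool's axes at that moment; what a row does not reach only later rows make up. A row lasts 1/8 s, in which the tool goes at most 62.5 mm and 10.7 degrees, less where a joint would pass 70% of its speed; a pose out of reach is approached as far as the arm can. A call with a gripper value outside its range is refused whole. OPENING is the opening, from 0 (shut) to 1 (fully open), set as the call begins (- or left out, the last holds). The fingers move at their own pace and stop on an object; FORCE is the grip in N (left out, the last holds). Time passes only in rows, so rows that repeat a pose let the fingers close, or fill a call up. It gives the time, the measured TCP pose, the force and the opening at its end, in the units of the state.
- status.get_obs(): the state, without advancing time (a new reading comes with each control period).
- camera(name): name is "scene" or "top"; returns a dict with "color" (480x640x3 uint8, red, green, blue), "vfov" (degrees; the focal length in pixels is half the picture's height over the tangent of half this angle, whatever the lens; pixels are square), "cx", "cy" (the principal point, pixels), "D" ([k1, k2, p1, p2, k3] as OpenCV has them; the pictures are not rectified), "rvec" (rotation vector, rad) and "tvec" (3), from world to camera coordinates, as OpenCV has them. Camera axes: x right, y down, z forward; pixel columns grow to the right and rows downward; lengths in m; the calibration is good to about 2 mm. A picture is of the moment at which its call begins. There is no depth.
- bot.job_done(): hands the job in, once; it reports no verdict.
The state is a dict: "time": time; "q": joint angles; "qd": joint speeds; "joint_efforts": joint torques, N m; "ee_pos": TCP position; "tcp_rot": TCP orientation; "wrist_force": force on the tool from outside, world axes, zero at the start; "torque": the same for the moment, N m; "opening": finger opening in m.
Only numpy, scipy, OpenCV 4.12 (cv2) and the standard library are available. Lean on these libraries where they do the work, as an engineer would, in place of code of your own. Each camera call takes 0.05 s, during which the arm holds its last target. There are 200 camera calls.

### The job

Open the descaler bottle standing in its holder on the worktop: press its safety cap down, keep it pressed and turn it anticlockwise (seen from above) until the tab on the cap's lower rim faces the ridge on the bottle's shoulder, then lift the cap straight off. Finish while still holding the cap in the gripper, upright and still, straight above the bottle and about 8 cm clear of its neck; do not put it down or let go. Leave the crockery, jars and other things round about where they stand.

Things in the scene. Friction and masses are not known exactly. Their poses are not given: they have to be found in the camera images.
- bottle: White oblong descaler bottle standing fast in a low dark holder (90 x 106 mm, 22 mm high) fixed to the worktop; it cannot move or turn. Origin: centre of the holder's underside, z up. Body 78 mm along x, 94 mm along y, shoulder 82 mm high. A neck 26 mm across on the z axis has two lugs at +y and -y, hidden in the cap. The front with the ridge looks along -x.
- shoulder_mark (a point): Point on the ridge on the bottle's shoulder, 30 mm from the bottle's axis on its -x side, 83 mm above its origin. The ridge is 5 mm wide, same white as the bottle, and runs on down the middle of the front face.
- neck_top (a point): Centre of the top of the bottle's neck, on its axis, 117 mm above the bottle's origin. The cap comes off straight up when lined up within about 0.15 rad, and is free of the neck after rising 30 mm.
- plunger (a joint): Spring plunger in the neck that pushes the cap up: 0 with the cap locked, grows as the cap is pressed (m). About 5 N to start, 11 N at 5 mm; hard stop at 7 mm. Ribs in the cap block turning until it is pressed 4.5 mm; 5.5 to 6.5 mm is right.
- cap: Loose grey round fluted safety cap, 49 mm outside diameter, 36 mm high, about 60 g. Origin: centre of its lower rim, z up, tab along -x. Locked, its origin is 92 mm and its top 128 mm above the bottle's origin. Can be gripped by its side from above in any direction with 30 to 80 N.
- cap_tab (a point): Point on the cap's tab, 30 mm from the cap's axis on its -x side, 3 mm above its lower rim. Tab 7 mm wide, 6 mm high, reaching 33 mm from the axis: keep fingertips 8 mm or more above the lower rim. A raised line on the cap's top points to it. At the start it stands 1.0 to 1.25 rad clockwise (from above) of shoulder_mark; a stop lies 0.2 rad past alignment.
- mug_a: Bystander, loose: patterned mug with a handle, 90x102x92 mm; origin at the centre of its underside. Leave it alone.
- salt_shaker: Bystander, loose: glass salt shaker, 44x44x90 mm; origin at the centre of its underside. Leave it alone.
- spice_1: Bystander, loose: spice jar with a round lid, 46x46x106 mm; origin at the centre of its underside. Leave it alone.
- spice_3: Bystander, loose: spice jar with a round lid, 46x46x106 mm; origin at the centre of its underside. Leave it alone.
- tumbler: Bystander, loose: clear upturned tumbler, 73x73x88 mm; origin at the centre of its underside. Leave it alone.
- pot_saucer: Bystander, loose: low round saucer, 129x129x21 mm; origin at the centre of its underside. Leave it alone.

How it is judged (in metres and radians):
On the way, in this order (a step that is already met when the one before it is completed fails the run):
1. the cap is pressed down at least 4.5 mm on the bottle while its tab still stands away from the ridge (z of cap in the frame of bottle below 0.0875 m and horizontal distance between cap_tab and shoulder_mark above 0.018 m), for 0.1 s.
2. the cap, still on the neck, is turned until its tab faces the shoulder ridge (within 9 mm sideways) (z of cap in the frame of bottle below 0.102 m and horizontal distance between cap_tab and shoulder_mark below 0.009 m), for 0.05 s.
3. the cap is held in the gripper, clear above the neck (z of cap in the frame of bottle between 0.152 and 0.262 m and horizontal distance between cap and bottle below 0.03 m and angle between cap's own z axis and vertical below 0.2 rad and contact force between the fingers and cap above 2 N and contact force between cap and bottle below 0.05 N and linear speed of cap below 0.03 m/s), for 0.3 s.
At the end, for the whole second after the job is handed in: The cap is gripped by the fingers, its lower rim 35 to 145 mm above the top of the neck, within 30 mm sideways of the bottle's axis, tilted less than 0.2 rad, still, and touching the bottle nowhere (all of step 3); the arm keeps its last pose, push and grip.
It fails at once if one of the things round about is shifted by more than 3 cm (distance of any of mug_a, salt_shaker, spice_1, spice_3, tumbler, pot_saucer from where it was at the start of the episode above 0.03 m).
It fails at once if the cap is tipped over or dropped aside (angle between cap's own z axis and vertical above 0.6 rad or horizontal distance between cap and bottle above 0.08 m).
It also fails if it takes over 32 s, if anything falls off the work surface, if the arm or the gripper's body presses on something with over 40 N, if the wrist force passes 120 N, or if a joint passes its speed limit or range.

## Working session

There is one attempt and no reset: what is moved stays moved. The work goes in short steps, Python scripts to look and compute and a shell command to move; the robot and the scene stay as the last step left them, time stands still between calls to the robot, and variables do not carry over. Pictures are saved under pics/ and viewed, about 8 in all and at most 12, crops included, and the job is handed in when it is done.

```bash
mkdir -p pics; ls
python3 - <<'E'
from workcell import status,camera,bot
import cv2
o=status.get_obs();print(o,bot.grasp_offset)
for n in("scene","top"):
    c=camera(n);cv2.imwrite(f"pics/{n}0.png",c["color"][:,:,::-1]);print(n,{k:v for k,v in c.items() if k!="color"})
E
```

```text
pics
{'time': 0.0, 'q': array([-6.33689568e+01,  5.01131605e+00,  1.00332443e+01,  9.50956916e+01,
       -8.64566968e-05,  9.00003955e+01]), 'qd': array([ 0.07624429,  0.08367196, -0.04497248,  0.05288646,  0.10129206,
       -0.03548507]), 'joint_efforts': array([ 9.26453286e-04, -5.20389783e+01,  4.64802575e+01,  1.62798178e-02,
        1.09761070e-04, -3.70775172e-05]), 'ee_pos': array([ 0.24644051, -0.49146601,  0.23057013]), 'tcp_rot': array([-89.93244918,  89.92623668, 116.69819864]), 'wrist_force': array([-0.29003849,  0.46558905,  0.34649889]), 'torque': array([-0.02454859,  0.00645761, -0.06510481]), 'opening': 0.08557498771064852} 0.0187
scene {'vfov': 42.48322214710478, 'cx': 322.80316898749805, 'cy': 236.29375788623872, 'D': array([-0.04596075,  0.        ,  0.        ,  0.        ,  0.        ]), 'rvec': array([ 0.78268248, -2.67106958,  0.9887122 ]), 'tvec': array([0.53353724, 0.19828046, 1.34974119])}
top {'vfov': 46.7895472447088, 'cx': 313.72217201219127, 'cy': 233.35958572308098, 'D': array([0.03613554, 0.        , 0.        , 0.        , 0.        ]), 'rvec': array([ 2.17343317, -2.19833647,  0.04804153]), 'tvec': array([0.18752814, 0.55764594, 1.213545  ])}
```

View pics/scene0.png

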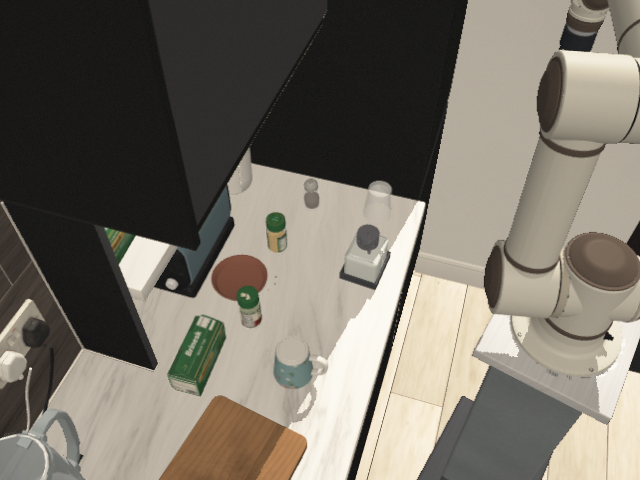

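View pics/top0.png

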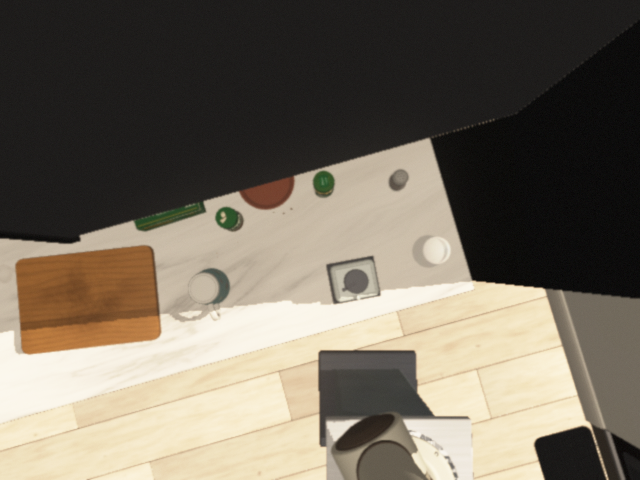

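The cap is at about (368,237) in the scene view and (356,281) in the top view, and the holder is around (354,280) in the top view. I'll zoom in on both.

```bash
cat > h.py <<'E'
import numpy as np,cv2
from workcell import camera
def cal(c):
    h,w=c["color"].shape[:2];f=h/2/np.tan(np.radians(c["vfov"])/2)
    return np.array([[f,0,c["cx"]],[0,f,c["cy"]],[0,0,1.]]),c["D"],cv2.Rodrigues(c["rvec"])[0],np.array(c["tvec"])
def ray(c,p):
    K,D,R,t=cal(c);u=cv2.undistortPoints(np.array([[p]],float),K,D)[0,0]
    return -R.T@t,R.T@np.array([*u,1])
def onz(c,p,z):
    o,d=ray(c,p);return o+d*(z-o[2])/d[2]
def two(c1,p1,c2,p2):
    o,d=ray(c1,p1);q,e=ray(c2,p2);s=np.linalg.lstsq(np.c_[d,-e],q-o,rcond=None)[0]
    a,b=o+d*s[0],q+e*s[1];return (a+b)/2,np.linalg.norm(a-b)
def proj(c,P):
    K,D,R,t=cal(c);return cv2.projectPoints(np.array(P,float).reshape(-1,3),c["rvec"],t,K,D)[0][:,0]
E
python3 - <<'E'
from h import *
s,t=camera("scene"),camera("top")
print(onz(t,(356,281),.128),onz(s,(368,232),.128),two(s,(368,232),t,(356,281)))
for p in [(327,265),(375,257),(380,297),(332,304)]: print(p,onz(t,p,.022))
a=cv2.resize(t["color"][246:312,312:400],None,fx=9,fy=9,interpolation=cv2.INTER_CUBIC)
b=cv2.resize(s["color"][215:293,328:400],None,fx=7.5,fy=7.5,interpolation=cv2.INTER_CUBIC)
cv2.imwrite("pics/t1.png",a[:,:,::-1]);cv2.imwrite("pics/s1.png",b[:,:,::-1])
E
```

```text
[0.45669006 0.09598147 0.128     ] [0.45368212 0.09799501 0.128     ] (array([0.45586356, 0.09533566, 0.12406783]), np.float64(0.0016329098998830313))
(327, 265) [0.48935297 0.15263352 0.022     ]
(375, 257) [0.50578812 0.04684901 0.022     ]
(380, 297) [0.41817844 0.03749438 0.022     ]
(332, 304) [0.4039371  0.14274784 0.022     ]
```

View pics/t1.png

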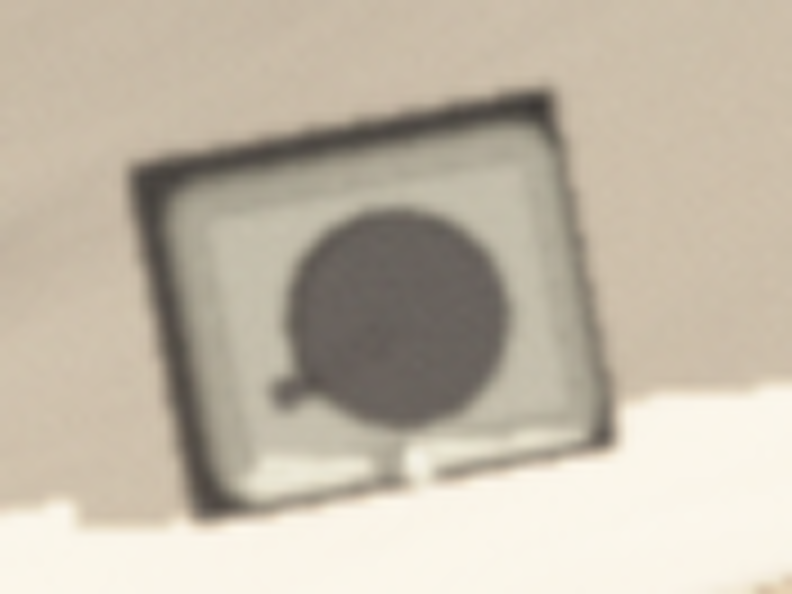

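View pics/s1.png

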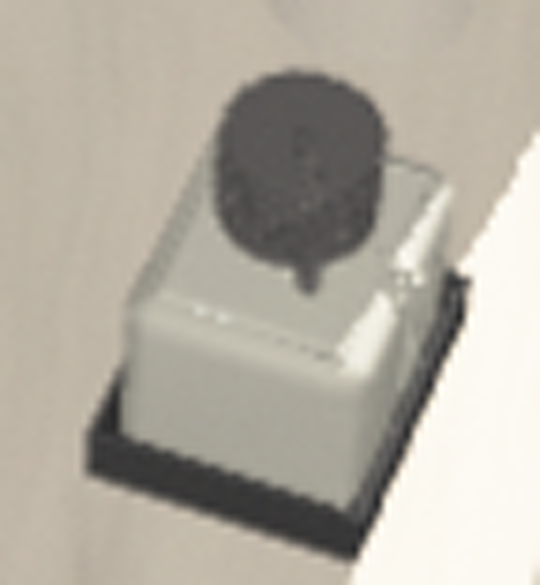

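Top crop: cap centre (399,316), tab tip (287,393), ridge (415,463), holder corners near (132,168), (550,90), (615,445) and (200,520). The scene crop shows the tab facing +y, which agrees.

Run:
```python
from h import *
from workcell import status
from scipy.spatial.transform import Rotation as Ro
s,t=camera("scene"),camera("top")
f=lambda p:(312+p[0]/9-.44,246+p[1]/9-.44)
g=lambda p:(328+p[0]/7.5-.43,215+p[1]/7.5-.43)
cap=onz(t,f((399,316)),.128);tab=onz(t,f((287,393)),.095);rid=onz(t,f((415,463)),.083)
C=np.array([onz(t,f(p),.022) for p in[(132,168),(550,90),(615,445),(200,520)]])
print("cap",cap,"scene tri",two(s,g((302,125)),t,f((399,316))))
print("holder",C.mean(0),"sides",[np.linalg.norm(C[i]-C[i-1]) for i in range(4)])
b=C.mean(0)
ang=lambda v:np.degrees(np.arctan2(v[1],v[0]))
print("tabtri",two(s,g((308,288)),t,f((287,393))))
for c in(b,cap): print("tab ang",ang(tab-c),np.linalg.norm((tab-c)[:2]),"ridge",ang(rid-c),np.linalg.norm((rid-c)[:2]))
print("front dir",ang(C[2]+C[3]-C[0]-C[1]), ang(C[0]+C[3]-C[1]-C[2])+90)
for p in[(430,138),(472,282),(548,290)]:print("panel",p,onz(t,p,0))
for p in[(230,200),(430,138)]:print("cab",[onz(t,p,z).round(2) for z in(.3,.5,.7)])
o=status.get_obs();R=Ro.from_euler("xyz",o["tcp_rot"],degrees=True).as_matrix();print(R.round(3))
```

```text
cap [0.45734933 0.09618472 0.128     ] scene tri (array([0.4564654 , 0.09561869, 0.12653329]), np.float64(0.0019310870996898822))
holder [0.45698665 0.09567288 0.022     ] sides [np.float64(0.08711875872636148), np.float64(0.10396733303392083), np.float64(0.08765165482273565), np.float64(0.10262787511239647)]
tabtri (array([0.43796485, 0.1193358 , 0.08755498]), np.float64(0.0018154774154518368))
tab ang 126.27042916850775 0.030265146129425678 ridge -171.1477579834643 0.035258092461772035
tab ang 127.40449613434188 0.030072936831696588 ridge -170.425601997432 0.035698048064705376
front dir -170.1986550518561 189.78844400906019
panel (430, 138) [ 0.77344204 -0.08372363  0.        ]
panel (472, 282) [ 0.4483008  -0.16924827  0.        ]
panel (548, 290) [ 0.42930816 -0.33481377  0.        ]
cab [array([0.6 , 0.32, 0.3 ]), array([0.58, 0.29, 0.5 ]), array([0.55, 0.25, 0.7 ])]
cab [array([ 0.71, -0.02,  0.3 ]), array([0.66, 0.02, 0.5 ]), array([0.61, 0.06, 0.7 ])]
[[-0.     0.448 -0.894]
 [ 0.    -0.894 -0.448]
 [-1.    -0.    -0.   ]]
```

Bottle axis is at (0.457, 0.096). The tab needs about 63° anticlockwise (1.10 rad, inside the stated range). There's a tall panel at x>0.43, y<-0.17, so I'll first go sideways at x≈0.27–0.29, then outward.

```bash
python3 -m jog '0 -37 -23 0; 0 -75 -47 0; 0 -113 -71 0; 0 -150 -95 0; 0 -188 -118 0; 0 -226 -142 0; 0 -263 -166 0; 0 -301 -189 0' 1 60
```

```text
time: 1.3
ee_pos: [0.2804, -0.1366, 0.2314]
tcp_rot: [135.8, 90.0, -17.6]
wrist_force: [0.9, -0.9, 1.0]
opening: 0.0854
```

```bash
python3 -m jog '0 -18 -37 0; 0 -37 -75 0; 0 -56 -112 0; 0 -74 -150 0; 0 -93 -187 0; 0 -112 -225 0; 0 -130 -262 0; 0 -130 -262 0'
python3 - <<'E'
from h import *
from workcell import status
from scipy.spatial.transform import Rotation as Ro
o=status.get_obs();print(o["ee_pos"],o["q"],o["time"])
print(Ro.from_euler("xyz",o["tcp_rot"],degrees=True).as_matrix().round(3))
s,t=camera("scene"),camera("top")
b=cv2.resize(s["color"][150:310,280:440],None,fx=3.7,fy=3.7,interpolation=cv2.INTER_CUBIC)
a=cv2.resize(t["color"][220:330,300:410],None,fx=3,fy=3)
cv2.imwrite("pics/s2.png",b[:,:,::-1])
E
```

```text
time: 2.3
ee_pos: [0.4573, 0.0975, 0.2304]
tcp_rot: [-23.3, 89.9, -176.5]
wrist_force: [-0.7, 0.3, -0.5]
opening: 0.0855
[0.45727927 0.09749821 0.2303604 ] [ 1.20284919e+01 -6.19999095e+00 -1.10649835e+00  9.51759933e+01
  1.23489320e-02  1.65255321e+02] 2.3
[[-0.001  0.45  -0.893]
 [-0.    -0.893 -0.45 ]
 [-1.    -0.001  0.001]]
```

View pics/s2.png

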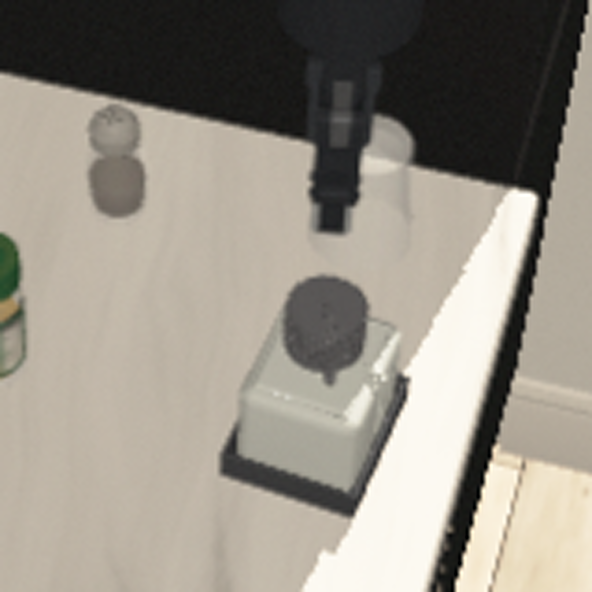

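The open gripper is above the cap; fingertip at crop (332,232), cap at (327,310), all else clear. I'll descend over the cap.

```bash
python3 -m jog '20 1 1 0; 40 1 1 0; 60 1 1 0; 80 1 1 0; 100 1 1 0; 118 1 1 0; 128 1 1 0; 132 1 1 0' && python3 -m jog '0 0 0 0; 0 0 0 0; 0 0 0 0; 0 0 0 0; 0 0 0 0; 0 0 0 0; 0 0 0 0; 0 0 0 0' 0 60;  python3 - <<'E'
from h import *
s,t=camera("scene"),camera("top")
b=cv2.resize(s["color"][185:295,315:425],None,fx=5.4,fy=5.4,interpolation=cv2.INTER_CUBIC)
cv2.imwrite("pics/s3.png",b[:,:,::-1])
E
```

```text
time: 3.4
ee_pos: [0.4559, 0.0942, 0.099]
tcp_rot: [-8.2, 90.0, -161.6]
wrist_force: [-0.3, 0.3, 0.4]
opening: 0.0854
time: 4.4
ee_pos: [0.4564, 0.0945, 0.0998]
tcp_rot: [166.0, 89.9, 12.6]
wrist_force: [-0.3, -0.4, 5.3]
opening: 0.0477
```

View pics/s3.png

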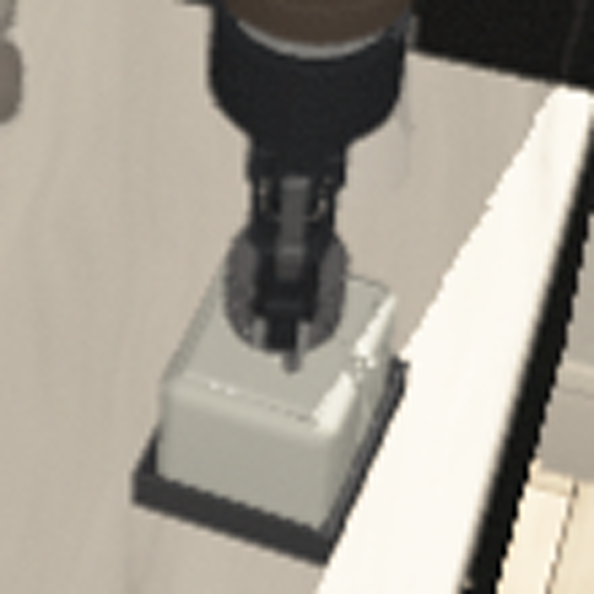

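Cap gripped (opening 47.7 mm), with the finger just above the tab: fingertip edge around (287,343), tab (292,362). I'll check the tip height, then press.

Run:
```python
from h import *
s=camera("scene")
a=np.radians(116.7)
for r in(.026,.032,.036):
  for z in(.092,.098,.102,.106,.110):
    print(r,z,((proj(s,[.457+r*np.cos(a),.0955+r*np.sin(a),z])[0]-[315,185])*5.4).round(0))
```

```text
0.026 0.092 [273. 352.]
0.026 0.098 [274. 342.]
0.026 0.102 [275. 336.]
0.026 0.106 [275. 330.]
0.026 0.11 [276. 324.]
0.032 0.092 [272. 363.]
0.032 0.098 [273. 354.]
0.032 0.102 [274. 347.]
0.032 0.106 [275. 341.]
0.032 0.11 [275. 335.]
0.036 0.092 [272. 371.]
0.036 0.098 [273. 361.]
0.036 0.102 [273. 355.]
0.036 0.106 [274. 349.]
0.036 0.11 [275. 343.]
```

```bash
python3 -m jog '1 0 0 0; 2 0 0 0; 3 0 0 0; 3.5 0 0 0; 4 0 0 0; 4 0 0 0; 4 0 0 0; 4 0 0 0' 0 60
```

```text
time: 5.55
ee_pos: [0.4564, 0.0945, 0.0963]
tcp_rot: [166.0, 89.9, 12.7]
wrist_force: [-2.8, 0.1, 9.6]
opening: 0.0478
```

```bash
python3 -m jog '1 0 0 0; 2 0 0 0; 2.4 0 0 0; 2.4 0 0 0; 2.4 0 0 0; 2.4 0 0 0; 2.4 0 0 0; 2.4 0 0 0' 0 70
python3 - <<'E'
from h import *
from workcell import status
for i in range(6):
    o=status.get_obs();print(o["ee_pos"][2],o["wrist_force"],o["torque"],o["opening"]);camera("top")
E
```

```text
time: 6.55
ee_pos: [0.4564, 0.0945, 0.0942]
tcp_rot: [165.3, 89.9, 11.9]
wrist_force: [-3.3, -0.5, 12.2]
opening: 0.0475
0.09423943938365852 [-3.31370412 -0.47129218 12.23454895] [-0.14382581  0.69611927 -0.01204342] 0.04751232814524558
0.09422246539474444 [-4.31863289 -0.32587363 12.43072125] [-0.16226259  0.73215847  0.01369586] 0.04726315195160255
0.09423182906894968 [-3.99064266 -1.19211897 11.32354224] [-0.16872282  0.68244281 -0.02383579] 0.0472738554174536
0.09424761282388 [-3.71717486 -0.52723509 12.59258813] [-0.16408661  0.7191817  -0.03161033] 0.04784014834083485
0.09424027806463081 [-3.69037926 -1.14017467 12.5096311 ] [-0.22249257  0.69456097 -0.02169549] 0.04700114521209737
0.09423053123993216 [-2.85475966 -0.4627007  11.85292786] [-0.07714165  0.65888331 -0.00517606] 0.047832125220743295
```

About 12.2 N matches ~6 mm of press with little scatter. Turning anticlockwise.

```bash
python3 -m jog '0 0 0 -4; 0 0 0 -8; 0 0 0 -12; 0 0 0 -16; 0 0 0 -20; 0 0 0 -24; 0 0 0 -28; 0 0 0 -32'
python3 - <<'E'
from h import *
from workcell import status
o=status.get_obs();print(o["q"][5],o["torque"])
s=camera("scene")
b=cv2.resize(s["color"][185:295,315:425],None,fx=5.4,fy=5.4,interpolation=cv2.INTER_CUBIC)
cv2.imwrite("pics/s4.png",b[:,:,::-1])
E
```

```text
time: 7.85
ee_pos: [0.4572, 0.0949, 0.0946]
tcp_rot: [139.3, 89.8, 18.1]
wrist_force: [0.4, 1.2, 11.9]
opening: 0.0476
132.93835395170308 [ 0.16010938  0.12176974 -0.0300907 ]
```

View pics/s4.png

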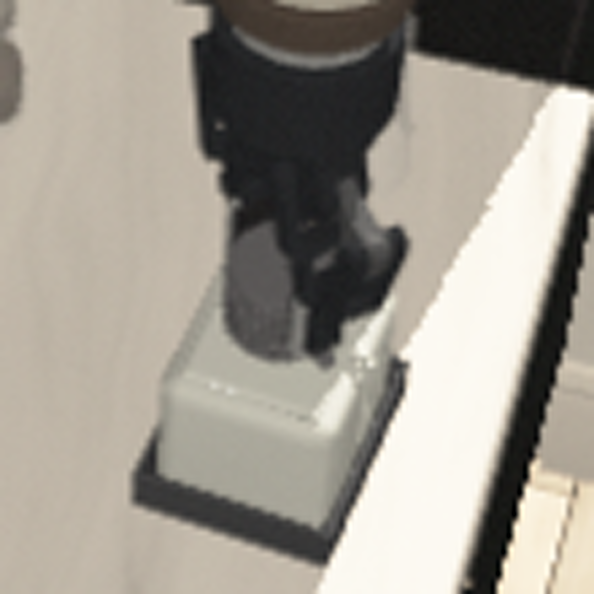

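The tab has moved to about (325,360), still under the finger, so the cap turns with the gripper. I'll turn the remaining 31°.

```bash
python3 -m jog '0 0 0 -5; 0 0 0 -10; 0 0 0 -15; 0 0 0 -20; 0 0 0 -25; 0 0 0 -31; 0 0 0 -31; 0 0 0 -31'
python3 - <<'E'
from h import *
from workcell import status
o=status.get_obs();print(o["q"][5],o["torque"],o["wrist_force"])
s,t=camera("scene"),camera("top")
b=cv2.resize(s["color"][215:285,335:405],None,fx=8,fy=8,interpolation=cv2.INTER_CUBIC)
cv2.imwrite("pics/s5.png",b[:,:,::-1])
for a in(180-10.2,180+9.8):
  a=np.radians(a);print(((proj(s,[.457+.033*np.cos(a),.0958+.033*np.sin(a),.088])[0]-[335,215])*8))
E
```

```text
time: 8.9
ee_pos: [0.4571, 0.0949, 0.0945]
tcp_rot: [108.6, 89.8, 18.2]
wrist_force: [-0.4, 1.4, 11.6]
opening: 0.0476
102.06725108377137 [0.20170741 0.09873741 0.03105511] [-0.37601838  1.38031589 11.62053575]
[339.47604672 281.51636754]
[359.64028992 254.86652448]
```

View pics/s5.png

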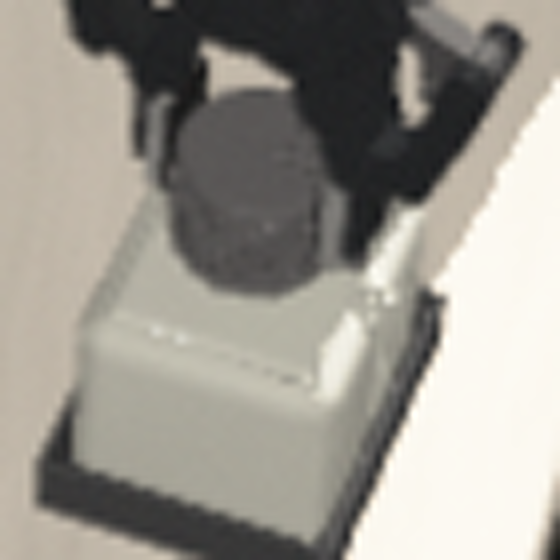

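The tab is now hidden by the finger near (355,262), where alignment predicts it. I'll lift a little and check for a pull force.

```bash
python3 -m jog '-1 0 0 0; -2 0 0 0; -3 0 0 0; -4 0 0 0; -5 0 0 0; -6 0 0 0; -7 0 0 0; -8 0 0 0'
```

```text
time: 10.0
ee_pos: [0.4566, 0.0946, 0.1013]
tcp_rot: [105.1, 89.9, 14.8]
wrist_force: [1.8, 0.6, 4.0]
opening: 0.0479
```

```bash
python3 -m jog '-1 0 0 0; -2 0 0 0; -3 0 0 0; -4 0 0 0; -5 0 0 0; -6 0 0 0; -7 0 0 0; -8 0 0 0'
```

```text
time: 11.0
ee_pos: [0.456, 0.0945, 0.1089]
tcp_rot: [-168.0, 90.0, 101.6]
wrist_force: [0.5, -0.1, -0.2]
opening: 0.0472
```

No pull force, so the cap is released. Lifting it about 96 mm in all.

```bash
python3 -m jog '-4 0 0 0; -12 0 0 0; -24 0 0 0; -38 0 0 0; -54 0 0 0; -70 0 0 0; -84 0 0 0; -94 0 0 0' && python3 -m jog '-1 0 0 0; -1 0 0 0; -1 0 0 0; -1 0 0 0; -1 0 0 0; -1 0 0 0; -1 0 0 0; -1 0 0 0';  python3 - <<'E'
from h import *
s,t=camera("scene"),camera("top")
b=cv2.resize(s["color"][150:300,290:440],None,fx=4,fy=4,interpolation=cv2.INTER_CUBIC)
cv2.imwrite("pics/s6.png",b[:,:,::-1])
for n,P in [("rim",[.457,.096,.197]),("top",[.457,.096,.233]),("neck",[.457,.096,.117])]:print(n,(proj(s,P)[0]-[290,150])*4)
E
```

```text
time: 12.0
ee_pos: [0.4562, 0.0945, 0.2039]
tcp_rot: [105.6, 90.0, 15.2]
wrist_force: [-0.5, -1.4, -0.1]
opening: 0.0476
time: 13.0
ee_pos: [0.4561, 0.0944, 0.2039]
tcp_rot: [-36.3, 90.0, -126.7]
wrist_force: [0.8, 0.4, -0.5]
opening: 0.0472
rim [316.58719445 237.52621716]
top [321.02518959 190.03739741]
neck [307.33958245 336.27414101]
```

View pics/s6.png

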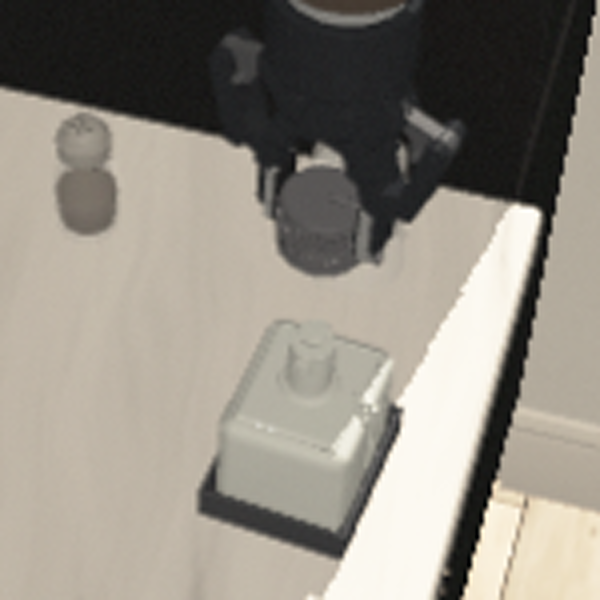

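The cap (320,220) is in the gripper, upright, and above the bare neck (312,335). Its height matches the predicted positions for rim and top. Handing in.

```bash
python3 -c "
from workcell import bot
print(bot.job_done())"
```

```text
the job is handed in; nothing more can be done
None
```

The bottle is open. The gripper is holding the cap upright and still above the neck, and I handed the job in at about 13 s of the 32 s allowed.

- **Press:** I gripped the cap at about 48 mm with 60 to 70 N and pressed it until the wrist read about 12.2 N. That matches roughly 6 mm of travel, inside the 5.5 to 6.5 mm range.
- **Turn:** I turned it 63° anticlockwise, as measured from the top picture. A picture halfway showed the tab turning with the gripper. At the end the finger hid the tab, so I judged the final alignment by the turn angle and by the cap lifting without any pull.
- **Lift:** The cap came straight up and the wrist force dropped to about 0 N. The last picture shows it above the bare neck. Its rim is about 80 mm clear, within a millimetre or two of the axis.
- **Surroundings:** The arm kept clear of the other items throughout, and the ones in my last cropped view looked undisturbed. I didn't measure their final positions.

No check failed or disagreed.

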